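Load the ceramic ball into the milling tube

TASK

Get the milling tube ready for the next sample: take the white ceramic ball from the stand and let it go close over the middle of the orange funnel, so that it runs down to the bottom of the clear tube. Do not drop it from high up, and leave the brown ball and the black ball where they sit.

Things in the scene. Friction and masses are not known exactly. Their poses are not given: they have to be found in the camera images.
- white_ball: the ball to load: white ceramic, 30 mm in diameter, about 85 g; the origin is its centre (its axes mean nothing). It starts in the cupped top of one of three upright posts, held by gravity alone, its centre 48 mm above the table. The blue posts, 25 mm in diameter and 36 mm high, stand 80 mm apart in a straight row on a fixed blue bar (220 x 60 x 8 mm) whose place and yaw vary. Any ball may be on any post.
- brown_ball: bystander that must stay on its post: red-brown agate ball, 30 mm in diameter; the origin is its centre. It sits in the same row of posts. Beside every ball there is free finger room down to the bar; jaws that close across the row keep clear of the neighbours.
- black_ball: bystander that must stay on its post: black ball, 30 mm in diameter; the origin is its centre. It sits in the same row of posts.
- funnel_mouth (a point): mouth centre of the orange funnel at rim level, 115 mm above the table; z is up. Mouth 108 mm across inside, 116 outside. The cone narrows over 45 mm of height to a clear upright tube, 38 mm inside, its floor 101 mm below the rim (a ball at the bottom: centre 86 mm below). Funnel, tube and dark round foot (100 mm) are one fixed piece; its place varies, left or right of the balls.
There are look-alikes about, which are no part of the job. Several things have the shape of the white_ball; the one meant has the colours described above.

How it is judged (in metres and radians):
At the end, for the whole second after the job is handed in: The white ball lies at rest at the bottom of the clear tube (its centre at least 76 mm below the funnel's rim and within 15 mm of the tube's axis), and the brown and black balls are still on their posts, within 12 mm of where they were (horizontal distance between white_ball and funnel_mouth below 0.015 m and z of white_ball in the frame of funnel_mouth below -0.076 m and linear speed of white_ball below 0.03 m/s and distance of each of brown_ball, black_ball from where it was at the start of the episode below 0.012 m); the robot touches nothing.
It fails at once if the white ball is let go more than 70 mm above the funnel's rim (ball centre) (contact force between white_ball and the fingers below 0.01 N and z of white_ball in the frame of funnel_mouth above 0.07 m).
It fails at once if the brown ball or the black ball is moved more than 12 mm (distance of any of brown_ball, black_ball from where it was at the start of the episode above 0.012 m).
It also fails if it takes over 35 s, if anything falls off the work surface, if the arm or the gripper's body presses on something with over 40 N, if the wrist force passes 120 N, or if a joint passes its speed limit or range.

ROBOT

A 6-joint arm with a two-finger parallel gripper is mounted at the origin on the work surface. World frame = base frame: x ahead of the robot, y to its left, z up, the work surface at z = 0. Lengths are in mm, angles in rad, forces in N, time in s.
With the tool pointing down it reaches from about 400 to 925 mm from the base axis. Payload 12.5 kg.
Tool frame: the origin (TCP) lies at the very end of the fingers, on their centre line; the grasp point (between the pads) lies 19 mm behind it; z points along the fingers, y is the line along which they close (so a half turn about z gives the same grasp; the last joint's range is limited). The gripper opens to 95 mm and grips with 3 to 60 N. Pads are 20 mm wide; open, the fingers measure 119 mm over their backs; the gripper's body (75 mm by 180 mm) begins 59 mm behind the grasp point.
Start: joints at [-0.106, 0.491, 1.559, -0, 1.092, -0.106], TCP at [625.02, 0.021, 192.061] pointing down, gripper open.
Joint ranges: [-3.1, 3.1], [-0.84, 2.19], [0.05, 2.79], [-1.13, 4.28], [0.06, 2.93], [-2.69, 2.69]. Speed limits (rad/s): [2.22, 2.22, 2.79, 3.14, 3.14, 3.14].

INTERFACE

Orientations are given as [roll, pitch, yaw] about the fixed x, y, z axes, in that order (R = Rz(yaw) Ry(pitch) Rx(roll)).
In Python, from cell import state, imaging, env, spot_in, mark_of gives the robot as it stands. The module is installed in compiled form; this text tells all that it offers.
- The arm moves only by the tool step_arm, never from a script. Its argument "increments" is a list of rows, each an object with "slide": the shift along the tool's x, y, z in m, a list of three; "roll": the turn about the tool's z in rad. A call has 1 to 5 rows; each row is the pose to reach, as a shift and turn from the pose commanded when the call began, along the tool's axes at that moment; what a row does not reach only later rows make up. A row lasts 1/8 s, in which the tool goes at most 62.5 mm and 10.7 degrees, less where a joint would pass 70% of its speed; a pose out of reach is approached as far as the arm can. A call with a gripper value outside its range is refused whole. "fingers" is the opening, from 0 (shut) to 1 (fully open), set as the call begins (left out, the last holds). The fingers move at their own pace and stop on an object; the grip force is fixed at half the most. Time passes only in rows, so rows that repeat a pose let the fingers close. It gives the time, the measured TCP pose, the force, the opening and the grip force at its end, in the units of the state.
- state(): the state, without advancing time (a new reading comes with each control period).
- imaging.read_camera(name): name is "scene" or "side" or "wrist"; returns a dict with "color" (420x560x3 uint8, red, green, blue), "z_map" (420x560 float32, mm along the optical axis (not along the pixel's ray), 0 where there is no reading), "intrinsics" (3x3 intrinsics, pixels), "camera_from_world" (4x4, takes a point from world to camera coordinates). Camera axes: x right, y up, looking along -z (the intrinsics and any distortion apply to the point x, -y, -z); pixel columns grow to the right and rows downward; lengths in mm; the calibration is good to about 2 mm. A picture is of the moment at which its call begins.
- env.job_done(): hands the job in; it is judged then, once.
Trained networks look in the newest picture that a camera, given by its name, has taken for a name from the list of things; names that differ only in an ending like _2 or _b are one class to them, and where a whole thing is asked for, a point or a joint stands for the part that bears it (a point fixed in the world has none). Each returns a list of dicts, best first, with "confidence" (0 to 1); they miss things now and then, are a little off and sometimes report something else, mostly with a low value. They report only what shows in the picture. A call takes as long as a camera call. They do not tell look-alikes from the thing itself.
- spot_in(camera, target): "bbox" ([left, top, right, bottom] in pixels, round what is visible of it).
- mark_of(camera, target): "uv" ([column, row] in pixels: a listed point, or the origin of a listed thing).
The state is a dict: "t": time; "joints": joint angles; "qvel": joint speeds; "tau": joint torques, N m; "eef_pos": TCP position; "tcp_rot": TCP orientation; "ft_force": force on the tool from outside, world axes, zero at the start; "moment": the same for the moment, N m; "opening": opening from 0.0 (shut) to 1.0 (fully open); "grip_force": force on a finger pad.
Only numpy, scipy, OpenCV 4.12 (cv2) and the standard library are available. Lean on these libraries where they do the work, as an engineer would, in place of code of your own. Each camera call takes 0.05 s, during which the arm holds its last target. There are 200 camera calls.

## Working session

There is one attempt and no reset: what is moved stays moved. The work goes in short steps, Python scripts to look and compute and a tool call to move; the robot and the scene stay as the last step left them, time stands still between calls to the robot, and variables do not carry over. Pictures are saved under pics/ and viewed, at most 10 in all, crops included, and the job is handed in when it is done.

Besides the shell and the picture viewer there is one more tool, called after "Emit:" by a JSON object that holds its "fn" and its "kwargs", one argument or row to a line. step_arm: Moves the arm, as the interface text tells. Its arguments: {"type":"object","properties":{"increments":{"type":"array"},"fingers":{"type":"number"}},"required":["increments"]}

```bash
mkdir -p pics; cat > h.py <<'E'
import numpy as np, cv2
from cell import state, imaging, env, spot_in, mark_of
def world(c,u,v,z=None):
    K=c["intrinsics"];T=np.linalg.inv(c["camera_from_world"])
    r=np.array([(u-K[0,2])/K[0,0],-(v-K[1,2])/K[1,1],-1.0])
    if z is None:
        d=c["z_map"][int(v),int(u)]; return (T@np.append(r*d,1))[:3]
    o=T[:3,3];d=T[:3,:3]@r
    return o+d*(z-o[2])/d[2]
E
python3 - <<'E'
from h import *
a=[]
for n in("scene","side"):
    c=imaging.read_camera(n);a.append(c["color"])
    for t,z in(("white_ball",48),("brown_ball",48),("black_ball",48),("funnel_mouth",115)):
        for m in mark_of(n,t)[:5]:
            print(n,t,np.round(m["uv"]),round(m["confidence"],2),world(c,*m["uv"],z).round())
    cv2.imwrite(f"pics/{n}.png",c["color"][:,:,::-1])
print(state())
E
```

```text
scene white_ball [434. 225.] 0.57 [487. 278.  48.]
scene white_ball [460. 250.] 0.53 [552. 313.  48.]
scene white_ball [418. 240.] 0.51 [533. 244.  48.]
scene brown_ball [182. 174.] 0.66 [ 378. -224.   48.]
scene brown_ball [377. 247.] 0.56 [559. 169.  48.]
scene black_ball [182. 176.] 0.51 [ 383. -224.   48.]
scene black_ball [338. 258.] 0.49 [594. 103.  48.]
scene funnel_mouth [183. 176.] 0.98 [ 480. -187.  115.]
scene funnel_mouth [333. 256.] 0.4 [665.  90. 115.]
side white_ball [279. 384.] 0.57 [514. 337.  48.]
side white_ball [322. 368.] 0.46 [443. 308.  48.]
side brown_ball [256. 298.] 0.69 [560. 170.  48.]
side black_ball [241. 269.] 0.74 [591. 105.  48.]
side funnel_mouth [298. 142.] 0.88 [ 483. -189.  115.]
{'t': 0.5, 'joints': array([-1.05605015e-01,  4.90920643e-01,  1.55892944e+00,  1.40596319e-05,
        1.09170485e+00, -1.05611802e-01]), 'qvel': array([-8.19656040e-04, -6.51430423e-04,  3.18663537e-05,  1.15099934e-03,
       -1.45625549e-03, -1.38381917e-04]), 'tau': array([-1.04150309e-03, -6.12052917e+01, -2.58285767e+01,  6.93531451e-02,
        4.47502441e-02, -3.85393946e-05]), 'eef_pos': array([6.25003096e+02, 2.29549080e-02, 1.92037959e+02]), 'tcp_rot': array([ 3.14155383e+00, -8.43150063e-06,  1.57079663e+00]), 'ft_force': array([ 0.57021802, -0.20126507, -0.00152118]), 'moment': array([-0.09319561,  0.0081429 , -0.00902405]), 'grip_force': 0.0, 'opening': 0.9998187904218306}
```

View pics/scene.png

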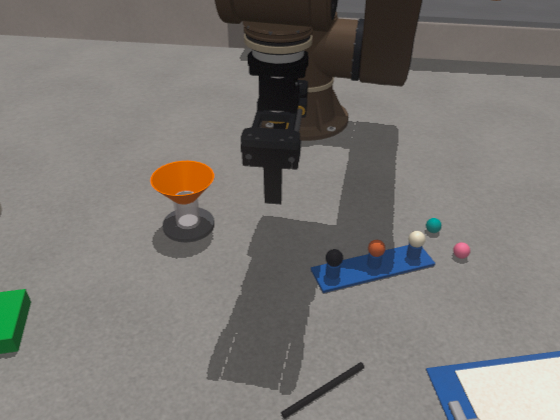

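View pics/side.png

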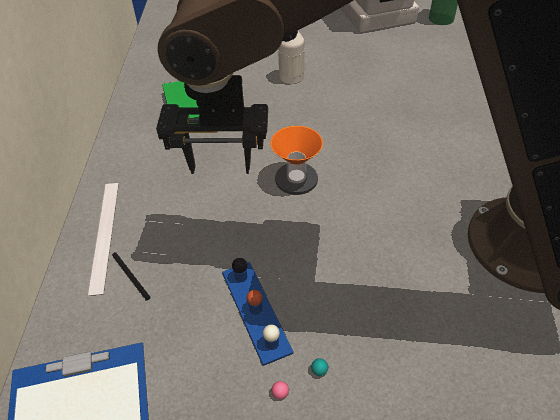

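The scene view shows the stand with black (334,258), brown (376,248) and white (417,239) balls. Teal and pink balls lie loose to its right, and the funnel is at (183,176). White is at about (531,241), and the row heads about 114°, so the jaws need a turn of -0.42.

Emit:
{"fn": "step_arm", "kwargs": {
  "increments": [
    {"slide": [0.048, -0.019, 0.008], "roll": -0.084},
    {"slide": [0.096, -0.038, 0.016], "roll": -0.168},
    {"slide": [0.145, -0.056, 0.024], "roll": -0.252},
    {"slide": [0.193, -0.075, 0.032], "roll": -0.336},
    {"slide": [0.241, -0.094, 0.04], "roll": -0.42}
  ],
  "fingers": 1.0
}}

```text
t: 1.12
eef_pos: [530.3, 242.5, 151.9]
tcp_rot: [3.141, 0.0, 1.993]
ft_force: [0.5, 0.1, 0.6]
opening: 0.998
grip_force: 0.0
```

Emit:
{"fn": "step_arm", "kwargs": {
  "increments": [
    {"slide": [0, 0, 0], "roll": 0},
    {"slide": [0, 0, 0], "roll": 0}
  ]
}}

```text
t: 1.38
eef_pos: [531.3, 240.9, 152.2]
tcp_rot: [3.141, 0.0, 1.991]
ft_force: [1.0, -0.5, 0.5]
opening: 1.002
grip_force: 0.0
```

```bash
cat > look.py <<'E'
from h import *
import sys
n=sys.argv[1];c=imaging.read_camera(n)
for t,z in(("white_ball",48),("brown_ball",48),("black_ball",48),("funnel_mouth",115)):
    for m in mark_of(n,t)[:4]:
        print(t,np.round(m["uv"]),round(m["confidence"],2),world(c,*m["uv"],z).round(1))
cv2.imwrite(f"pics/{sys.argv[2]}.png",c["color"][:,:,::-1])
s=state();print(s["t"],s["eef_pos"],s["tcp_rot"],s["ft_force"],s["opening"],s["grip_force"])
E
python3 look.py wrist w1
```

```text
white_ball [304. 119.] 0.95 [514.9 327.8  48. ]
white_ball [282. 205.] 0.65 [530.  243.5  48. ]
white_ball [227. 129.] 0.62 [452.1 289.7  48. ]
white_ball [284. 279.] 0.49 [565.  170.2  48. ]
brown_ball [283. 280.] 0.43 [564.3 169.4  48. ]
1.625 [531.51620578 240.08324154 152.17560082] [3.14131453e+00 1.13775682e-04 1.98907356e+00] [ 0.26839867  0.18435877 -0.01670823] 0.9956539246803562 0.0
```

View pics/w1.png

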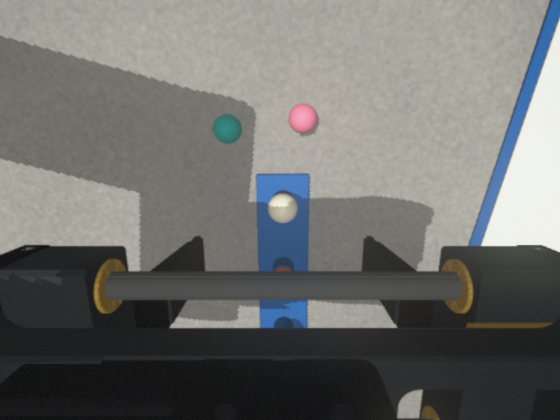

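The white ball shows at (283,208), on the jaw centre line. The row runs vertically in the image, so the jaws close across it. The ball is at about (531,241), right under the tool, so I go straight down.

Emit:
{"fn": "step_arm", "kwargs": {
  "increments": [
    {"slide": [0.0, 0, 0.035], "roll": 0},
    {"slide": [0.0, 0, 0.07], "roll": 0},
    {"slide": [0.0, 0, 0.1], "roll": 0},
    {"slide": [0.0, 0, 0.123], "roll": 0},
    {"slide": [0.0, 0, 0.123], "roll": 0}
  ]
}}

```text
t: 2.25
eef_pos: [530.6, 240.2, 27.8]
tcp_rot: [-3.139, -0.0, 1.99]
ft_force: [-0.6, -0.1, 0.5]
opening: 0.999
grip_force: 0.0
```

Emit:
{"fn": "step_arm", "kwargs": {
  "increments": [
    {"slide": [0, 0, 0], "roll": 0},
    {"slide": [0, 0, 0], "roll": 0},
    {"slide": [0, 0, 0], "roll": 0},
    {"slide": [0, 0, 0], "roll": 0},
    {"slide": [0, 0, 0], "roll": 0}
  ],
  "fingers": 0
}}

```text
t: 2.88
eef_pos: [531.1, 241.1, 29.2]
tcp_rot: [3.141, 0.0, 1.991]
ft_force: [0.3, 0.6, -0.6]
opening: 0.532
grip_force: 0.0
```

Emit:
{"fn": "step_arm", "kwargs": {
  "increments": [
    {"slide": [0, 0, 0], "roll": 0},
    {"slide": [0, 0, 0], "roll": 0}
  ]
}}

```text
t: 3.12
eef_pos: [531.0, 241.0, 29.0]
tcp_rot: [3.142, 0.0, 1.991]
ft_force: [0.4, 0.3, -0.1]
opening: 0.319
grip_force: 0.0
```

Emit:
{"fn": "step_arm", "kwargs": {
  "increments": [
    {"slide": [0, 0, 0], "roll": 0},
    {"slide": [0, 0, 0], "roll": 0},
    {"slide": [0, 0, 0], "roll": 0}
  ]
}}

```text
t: 3.5
eef_pos: [530.9, 241.0, 29.0]
tcp_rot: [-3.141, 0.0, 1.991]
ft_force: [-0.6, -0.2, 0.7]
opening: 0.278
grip_force: 29.3
```

Emit:
{"fn": "step_arm", "kwargs": {
  "increments": [
    {"slide": [0, 0, -0.015], "roll": 0},
    {"slide": [0, 0, -0.04], "roll": 0},
    {"slide": [0, 0, -0.07], "roll": 0},
    {"slide": [0, 0, -0.11], "roll": 0},
    {"slide": [0, 0, -0.15], "roll": 0}
  ]
}}

```text
t: 4.12
eef_pos: [531.0, 241.0, 181.3]
tcp_rot: [3.141, 0.0, 1.991]
ft_force: [0.9, -0.6, -1.1]
opening: 0.278
grip_force: 29.1
```

```bash
python3 look.py scene s2
```

```text
white_ball [458. 252.] 0.72 [556.5 310.3  48. ]
white_ball [432. 230.] 0.61 [501.7 272.2  48. ]
white_ball [434. 166.] 0.6 [278.3 306.4  48. ]
brown_ball [374. 249.] 0.68 [563.9 165.4  48. ]
black_ball [333. 261.] 0.78 [603.   93.8  48. ]
funnel_mouth [181. 179.] 0.73 [ 489.3 -189.   115. ]
4.375 [530.70756326 240.91799558 179.06981727] [3.14148828e+00 4.62130313e-05 1.99082308e+00] [ 0.39384495 -0.545431   -0.86124367] 0.2764773801124368 29.05962198972702
```

View pics/s2.png

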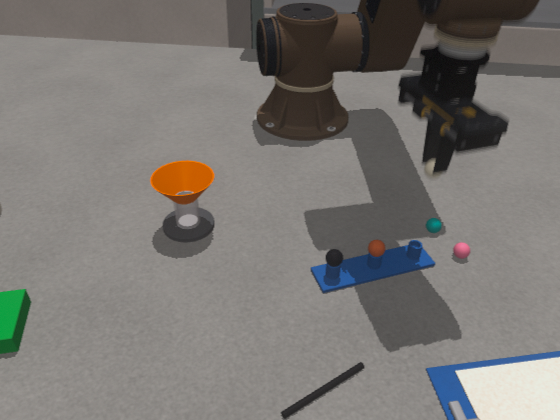

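The ball is in the jaws at (431,167), its post at (415,248) is empty, and black and brown sit undisturbed. Next I carry it to the funnel at about (483,-188), staying high: tool-frame shift about (-0.372,-0.219).

Emit:
{"fn": "step_arm", "kwargs": {
  "increments": [
    {"slide": [-0.025, -0.015, 0], "roll": 0},
    {"slide": [-0.06, -0.035, 0], "roll": 0},
    {"slide": [-0.1, -0.059, 0], "roll": 0},
    {"slide": [-0.143, -0.084, 0], "roll": 0},
    {"slide": [-0.186, -0.109, 0], "roll": 0}
  ]
}}

```text
t: 5.0
eef_pos: [506.5, 25.3, 178.0]
tcp_rot: [-3.14, -0.001, 1.991]
ft_force: [0.5, 0.2, -1.6]
opening: 0.276
grip_force: 29.1
```

Emit:
{"fn": "step_arm", "kwargs": {
  "increments": [
    {"slide": [-0.043, -0.025, 0], "roll": 0},
    {"slide": [-0.086, -0.05, 0], "roll": 0},
    {"slide": [-0.126, -0.074, 0], "roll": 0},
    {"slide": [-0.161, -0.095, 0], "roll": 0},
    {"slide": [-0.186, -0.11, 0], "roll": 0}
  ]
}}

```text
t: 5.62
eef_pos: [481.9, -189.4, 177.9]
tcp_rot: [-3.14, -0.002, 1.99]
ft_force: [0.1, 0.1, -0.7]
opening: 0.279
grip_force: 29.1
```

Emit:
{"fn": "step_arm", "kwargs": {
  "increments": [
    {"slide": [0, 0, 0.02], "roll": 0},
    {"slide": [0, 0, 0.03], "roll": 0},
    {"slide": [0, 0, 0.03], "roll": 0}
  ]
}}

```text
t: 6.0
eef_pos: [482.3, -187.4, 148.1]
tcp_rot: [-3.14, -0.002, 1.991]
ft_force: [-0.1, -0.3, -0.3]
opening: 0.281
grip_force: 29.1
```

```bash
python3 look.py side d3; python3 look.py wrist w3; python3 look.py scene s3; python3 -c "
import cv2;a=[cv2.imread('pics/%s.png'%n) for n in('d3','w3','s3')]
cv2.imwrite('pics/all3.png',cv2.resize(cv2.hconcat([a[0][40:300,100:400],a[1][100:360,80:480],a[2][40:300,50:350]]),(800,208)))"
```

```text
white_ball [297. 124.] 0.61 [ 482.9 -329.4   48. ]
white_ball [281. 390.] 0.58 [510.  345.7  48. ]
white_ball [320. 367.] 0.47 [446.6 305.6  48. ]
brown_ball [252. 298.] 0.71 [566.9 169.6  48. ]
black_ball [239. 267.] 0.51 [595.7 101.   48. ]
funnel_mouth [298. 140.] 0.59 [ 482.3 -194.2  115. ]
funnel_mouth [241. 266.] 0.34 [584.  146.4 115. ]
6.25 [ 483.01120391 -187.77735606  149.5159498 ] [3.14104013e+00 6.45714022e-04 1.99125366e+00] [-0.0118688  -0.30100953  0.47828307] 0.2767742467599132 29.061926901340485
funnel_mouth [283. 225.] 0.86 [ 482.7 -185.5  115. ]
6.5 [ 482.79674764 -187.90113949  149.2477349 ] [3.14131253e+00 3.28033727e-04 1.99091541e+00] [-0.29227972 -0.3717508  -0.93599213] 0.2788229795767096 29.061554074287415
white_ball [460. 251.] 0.62 [552.9 314.3  48. ]
white_ball [434. 226.] 0.49 [487.5 278.1  48. ]
white_ball [180. 148.] 0.4 [ 276. -257.   48.]
brown_ball [375. 249.] 0.55 [564.8 166.4  48. ]
black_ball [333. 257.] 0.75 [592.7  94.6  48. ]
funnel_mouth [180. 176.] 0.88 [ 480.3 -192.9  115. ]
6.75 [ 482.71825986 -187.9494105   149.06099477] [3.14153307e+00 4.68384168e-05 1.99077389e+00] [-0.07138878  0.26622207 -0.91311856] 0.27903976533834707 29.06189203262329
```

View pics/all3.png

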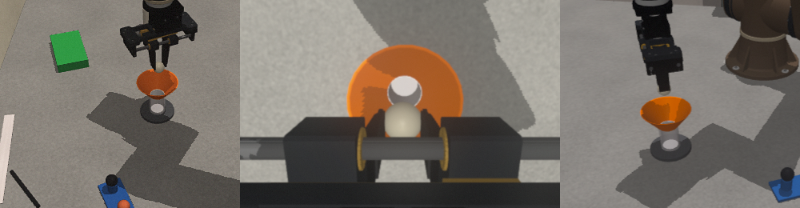

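All three views show the held ball over the mouth. In the wrist view it is on the tube's centre line, and the funnel is measured at (482.5,-187). I lower it to 26 mm above the rim and open.

Emit:
{"fn": "step_arm", "kwargs": {
  "increments": [
    {"slide": [0, 0, 0.015], "roll": 0},
    {"slide": [0, 0, 0.027], "roll": 0},
    {"slide": [0, 0, 0.027], "roll": 0},
    {"slide": [0, 0, 0.027], "roll": 0}
  ]
}}

```text
t: 7.25
eef_pos: [482.8, -188.0, 121.9]
tcp_rot: [-3.142, -0.0, 1.991]
ft_force: [-0.5, -0.4, -0.9]
opening: 0.277
grip_force: 29.1
```

Emit:
{"fn": "step_arm", "kwargs": {
  "increments": [
    {"slide": [0, 0, 0], "roll": 0},
    {"slide": [0, 0, 0], "roll": 0},
    {"slide": [0, 0, 0], "roll": 0},
    {"slide": [0, 0, 0], "roll": 0},
    {"slide": [0, 0, 0], "roll": 0}
  ],
  "fingers": 0.7
}}

```text
t: 7.88
eef_pos: [482.8, -188.0, 122.1]
tcp_rot: [3.141, 0.0, 1.991]
ft_force: [1.3, 0.7, 0.0]
opening: 0.689
grip_force: 0.0
```

Emit:
{"fn": "step_arm", "kwargs": {
  "increments": [
    {"slide": [0, 0, 0], "roll": 0},
    {"slide": [0, 0, -0.03], "roll": 0},
    {"slide": [0, 0, -0.07], "roll": 0},
    {"slide": [0, 0, -0.11], "roll": 0},
    {"slide": [0, 0, -0.15], "roll": 0}
  ]
}}

```text
t: 8.5
eef_pos: [482.6, -187.8, 273.4]
tcp_rot: [3.141, 0.0, 1.991]
ft_force: [0.4, 0.2, -0.2]
opening: 0.7
grip_force: 0.0
```

Emit:
{"fn": "step_arm", "kwargs": {
  "increments": [
    {"slide": [0.05, 0, 0], "roll": 0},
    {"slide": [0.1, 0, 0], "roll": 0},
    {"slide": [0.1, 0, 0], "roll": 0},
    {"slide": [0.1, 0, 0], "roll": 0}
  ]
}}

```text
t: 9.0
eef_pos: [442.4, -96.9, 272.3]
tcp_rot: [3.141, 0.001, 1.991]
ft_force: [-0.9, -0.5, 0.2]
opening: 0.697
grip_force: 0.0
```

```bash
python3 look.py side d4; python3 look.py scene s4; python3 -c "
import cv2;a=[cv2.imread('pics/%s.png'%n) for n in('d4','s4')]
cv2.imwrite('pics/all4.png',cv2.resize(cv2.hconcat([a[0][100:310,210:410],a[1][100:310,100:390]]),(800,343)))"
```

```text
white_ball [278. 390.] 0.53 [515.5 346.2  48. ]
white_ball [320. 368.] 0.47 [445.3 307.5  48. ]
brown_ball [255. 301.] 0.67 [561.3 176.9  48. ]
black_ball [240. 267.] 0.65 [594.8 100.   48. ]
funnel_mouth [295. 140.] 0.78 [ 488.7 -192.2  115. ]
9.25 [442.18113831 -97.30576304 271.7555069 ] [-3.14125215e+00 -2.76145240e-04  1.98987412e+00] [ 0.27744746  0.94335772 -0.12548349] 0.6982921661969227 0.0
white_ball [435. 228.] 0.65 [495.  278.4  48. ]
white_ball [460. 251.] 0.49 [552.5 313.   48. ]
brown_ball [377. 248.] 0.47 [562.9 169.1  48. ]
black_ball [335. 260.] 0.51 [599.5  98.1  48. ]
funnel_mouth [183. 178.] 0.58 [ 487.  -186.3  115. ]
9.5 [442.00398579 -96.82731869 271.94997384] [-3.14156278e+00 -4.65890227e-05  1.99046698e+00] [0.44276716 0.05930975 0.14746562] 0.7015585033782415 0.0
```

View pics/all4.png

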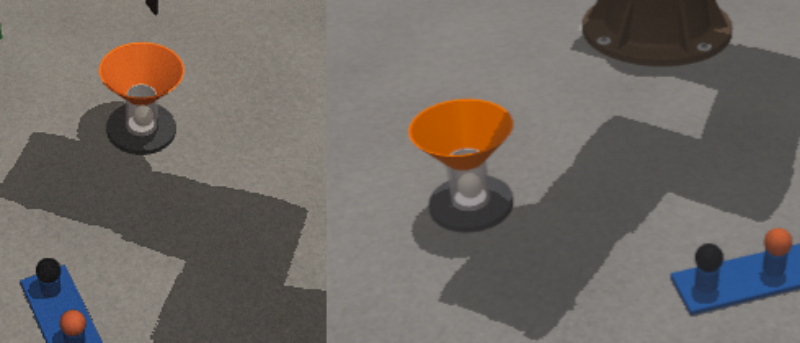

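Both views show the ball inside the clear tube near the floor, at (470,185) in the right crop. The black and brown balls are on their posts. I check its height by projection, then hand in.

```bash
python3 - <<'E'
from h import *
c=imaging.read_camera("scene")
e=[]
for z in(29,45,60):
    p=(c["camera_from_world"]@[483,-188,z,1])[:3]; q=c["intrinsics"]@[p[0],-p[1],-p[2]]; e.append(q[:2]/q[2]); print(z,e[-1].round(1))
if abs(e[0][1]-213)<4: print(env.job_done())
E
```

```text
29 [187.6 213.9]
45 [186.7 207.3]
60 [185.9 201. ]
the job is handed in; nothing more can be done
None
```

The white ball was released 26 mm above the funnel's rim and lies at the bottom of the clear tube, the brown and black balls are still on their posts, and the job was handed in at about 9.5 s; no verdict was returned.

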